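# Build up the power-steering pump cartridge on its cover

### The arm

A 7-joint arm with a two-finger parallel gripper is mounted at the origin on the work surface. World frame = base frame: x ahead of the robot, y to its left, z up, the work surface at z = 0. Lengths are in m, angles in rad, forces in N, time in s.
With the tool pointing down it reaches from about 0.4 to 0.925 m from the base axis. Payload 5.6 kg.
Tool frame: the origin (TCP) lies at the very end of the fingers, on their centre line; the grasp point (between the pads) lies 19 mm behind it (env.grasp_offset is the distance from the TCP to the grasp point, in m); z points along the fingers, y is the line along which they close (so a half turn about z gives the same grasp; the last joint's range is limited). The gripper opens to 85 mm and grips with 20 to 120 N. Pads are 22 mm wide; open, the fingers measure 114 mm over their backs; the gripper's body (76 mm by 85 mm) begins 54 mm behind the grasp point. The pads swing forward as they close: fully open they stand 13 mm farther back than shut.
Start: joints at [1.283, 0.468, -0.012, 1.603, 0.006, 1.071, -0.056], TCP at [0.157, -0.631, 0.231] pointing down, gripper open.
Joint ranges: [-2.53, 2.53], [-0.31, 2.02], [-1.57, 1.55], [0.28, 2.44], [-1.29, 4.43], [0.15, 1.84], [-2.92, 2.92]. Speed limits (rad/s): [2.57, 2.57, 3.14, 3.14, 3.14, 3.14, 3.14].

### API

Orientations are given as a 3x3 rotation matrix whose columns are the frame's x, y, z axes.
In Python, from station import env, cams gives the robot as it stands.
- The arm moves only by the tool arm_command, never from a script. Its argument "rows" is one flat list of numbers, 7 for each row, row after row: the shift along the tool's x, y, z in cm, then the turn, a rotation vector about the tool's x, y, z in rad, then the closure in counts, from 0 (fully open) to 255 (shut). In form: [dx, dy, dz, rx, ry, rz, jaw, dx, dy, dz, rx, ry, rz, jaw, ...]. A call has 1 to 20 rows; each row is the pose to reach, as a shift and turn from the pose commanded when the call began, along the tool's axes at that moment; what a row does not reach only later rows make up. A row lasts 1/8 s, in which the tool goes at most 62.5 mm and 10.7 degrees, less where a joint would pass 70% of its speed; a pose out of reach is approached as far as the arm can. A call with a gripper value outside its range is refused whole. The fingers move at their own pace and stop on an object; "squeeze" is the grip in N (left out, the last holds). Time passes only in rows, so rows that repeat a pose let the fingers close. It gives the time, the measured TCP pose, the force, the opening and the grip force at its end, in the units of the state.
- env.sense(): the state, without advancing time (a new reading comes with each control period).
- cams.read_camera(name): name is "side" or "top" or "wrist"; returns the picture (400x640x3 uint8, red, green, blue); there is no depth.
- cams.camera_params(name): a dict with "mtx" (3x3 intrinsics, pixels), "cam_to_world" (4x4, takes a point from camera to world coordinates); the wrist camera has in their place "hand_eye" (4x4, takes a point from camera to tool coordinates, whose origin is the TCP and whose axes are the flange's). Camera axes: x right, y down, z forward; pixel columns grow to the right and rows downward; lengths in m; the calibration is good to about 2 mm. A picture is of the moment at which its call begins: read the wrist's pose just before it. camera_params takes no time and is no camera call.
- env.hand_in(): hands the job in; it is judged then, once.
Trained networks look in the newest picture that a camera, given by its name, has taken for a name from the list of things; names that differ only in an ending like _2 or _b are one class to them, and where a whole thing is asked for, a point or a joint stands for the part that bears it (a point fixed in the world has none). Each returns a list of dicts, best first, with "confidence" (0 to 1); they miss things now and then, are a little off and sometimes report something else, mostly with a low value. They report only what shows in the picture. A call takes as long as a camera call. They do not tell look-alikes from the thing itself.
- cams.trace(name, camera): "pixels" (400x640 bool, what is visible of it).
- cams.mark_of(name, camera): "centre" ([x, y, z] in m, in the coordinates of the camera as it stood for that picture, good to about 4 mm: a listed point, or the origin of a listed thing).
The state is a dict: "clock": time; "qpos": joint angles; "qvel": joint speeds; "joint_efforts": joint torques, N m; "ee_pos": TCP position; "tool_rot": TCP orientation; "ft_force": force on the tool from outside, world axes, zero at the start; "torque": the same for the moment, N m; "opening": finger opening in m; "grasp_force": force on a finger pad.
Only numpy, scipy, OpenCV 4.12 (cv2) and the standard library are available. Lean on these libraries where they do the work, as an engineer would, in place of code of your own. Each camera call takes 0.05 s, during which the arm holds its last target. There are 200 camera calls.

### The job

Build up the vane pump on the cover that is clamped in the vice with its shaft upright: first the plain thrust plate on the cover, then the slotted rotor on the shaft, then the large cam ring round the rotor, and last the pressure plate (the one with the kidney-shaped ports) on top. Every part must lie flat on the one below with the rims in line round the shaft; which way the parts are turned about the shaft does not matter, I will pin them and close the pump myself. Leave the small cam ring from the other pump, the old bearing, the pulley and the oil bottle where they are.

Things in the scene. Friction and masses are not known exactly. Their poses are not given: they have to be found in the camera images.
- pump_cover: Aluminium pump cover fixed in the vice, flat face up, 128 mm above the bench: round flange 80 mm across, with an ear on each side along its y (to 65 mm from the axis, 6 mm lower than the face). A fixed upright steel shaft rises from its centre, 13 mm thick, 54 mm tall, the top 12 mm tapering to 6 mm. Origin: centre of the flat face, at the shaft's foot; z up along the shaft.
- vice: Blue bench vice that holds the cover, fixed, elsewhere and turned up to 20 degrees at every start. Origin on the bench straight below the shaft. Jaw tops 110 mm above the bench; it reaches 101 mm from the axis along its -x (towards the robot), 160 mm along +x and 66 mm to either side (its handle bar, 140 to 155 mm out on +x and 60 mm high, reaches 100 mm).
- thrust_plate: Thrust plate: plain flat steel disc, 60 mm across, 12 mm thick, with a 17 mm hole in the middle and two small dark dowel spots, no ports. Its origin is the centre of its underside, z up along its axis; it lies flat, this side up, at every start.
- rotor: Rotor: steel cylinder 37 mm across and 20 mm high with a 17 mm hole; ten dark radial vane slots on its top and side. Its origin is the centre of its underside, z up along its axis; it lies flat, this side up, at every start.
- cam_ring: Cam ring of this pump: wide steel ring, round outside 60 mm across, 20 mm high, with a big slightly oval opening 50 mm by 46 mm right through (long way along its x). Its origin is the centre of its underside, z up along its axis; it lies flat, this side up, at every start.
- pressure_plate: Pressure plate: steel disc 60 mm across, 16 mm thick, with a 17 mm hole, four dark kidney-shaped ports on its top and a raised rim 29 mm across and 2 mm high round the hole. Its origin is the centre of its underside, z up along its axis; it lies flat, this side up, at every start.
- small_ring: Bystander: cam ring of a smaller pump, steel, 46 mm across, 14 mm high, with a round 29 mm opening. Origin at the centre of its underside.
- bearing: Bystander: old ball bearing lying flat, 40 mm across, 12 mm high, 17 mm hole, a black seal ring on its face. Origin at the centre of its underside.
- pulley: Bystander: dark steel belt pulley lying flat, 110 mm across, 24 mm high. Origin at the centre of its underside.
- oil_bottle: Bystander: standing white oil bottle, 60 mm across, 150 mm high. Origin at the centre of its underside.
Things that resemble listed ones, but are neither listed nor needed, are in the scene too. What is shaped like the pressure_plate but orange or purple is not meant.

How it is judged:
By the outcome, as a careful person would: the job done as asked, in the order asked, and still so for the second after the job is handed in, with the robot touching nothing.
It also fails if it takes over 104 s, if anything falls off the work surface, if the arm or the gripper's body presses on something with over 40 N, if the wrist force passes 120 N, or if a joint passes its speed limit or range.

## Working session

There is one attempt and no reset: what is moved stays moved. The work goes in short steps, Python scripts to look and compute and a tool call to move; the robot and the scene stay as the last step left them, time stands still between calls to the robot, and variables do not carry over. Pictures are saved under pics/ and viewed, at most 14 in all, crops included, and the job is handed in when it is done.

Besides the shell and the picture viewer there is one more tool, called after "Call:" as name(argument=value, ...) on one line, values as JSON. arm_command: Moves the arm, as the interface text tells. Its arguments: {"type":"object","properties":{"rows":{"type":"array"},"squeeze":{"type":"number"}},"required":["rows"]}

```bash
mkdir -p pics; ls
cat > h.py <<'E'
import numpy as np, cv2
from station import env, cams
def snap(c,f=None):
    im=cams.read_camera(c)
    if f: cv2.imwrite('pics/'+f,im[:,:,::-1])
    return im
def c2w(c,s=None):
    p=cams.camera_params(c)
    if 'cam_to_world' in p: return np.array(p['cam_to_world'])
    s=s or env.sense(); T=np.eye(4); T[:3,:3]=s['tool_rot']; T[:3,3]=s['ee_pos']
    return T@np.array(p['hand_eye'])
def ray(c,u,v,z,s=None):
    T=c2w(c,s); K=np.array(cams.camera_params(c)['mtx'])
    d=T[:3,:3]@np.linalg.solve(K,[u,v,1]); o=T[:3,3]
    return o+d*(z-o[2])/d[2]
def proj(c,P,s=None):
    T=np.linalg.inv(c2w(c,s)); K=np.array(cams.camera_params(c)['mtx'])
    q=K@(T[:3,:3]@np.array(P)+T[:3,3]); return q[:2]/q[2]
def marks(n,c,s=None):
    T=c2w(c,s); return [(round(m['confidence'],2),np.round(T[:3,:3]@np.array(m['centre'])+T[:3,3],4)) for m in cams.mark_of(n,c)]
E
python3 - <<'E'
from h import *
s=env.sense();print(s, env.grasp_offset)
for c in ['top','side','wrist']:
    print(c,np.round(c2w(c),3).tolist(),np.array(cams.camera_params(c)['mtx']).tolist())
snap('top','t0.png');
for n in ['pump_cover','vice','thrust_plate','rotor','cam_ring','pressure_plate','small_ring','bearing','pulley','oil_bottle']:
    print(n,marks(n,'top'))
snap('side','s0.png');
for n in ['pump_cover','thrust_plate','rotor','cam_ring','pressure_plate']:
    print(n,marks(n,'side'))
E
```

```text
pics
{'clock': 0.0, 'qpos': array([ 1.28301542,  0.46842269, -0.01154809,  1.60366742,  0.00600986,
        1.07139753, -0.05632542]), 'qvel': array([-1.18710268e-03,  6.18230851e-05,  8.05748062e-04, -1.73100595e-03,
       -2.64353771e-04,  1.24293639e-04,  1.67409190e-03]), 'joint_efforts': array([-3.27004018e-04, -5.32394350e+01,  2.08199228e-02, -2.51307070e+01,
        1.13269215e-02,  7.67325168e-03,  1.03196692e-05]), 'ee_pos': array([ 0.15727944, -0.63008468,  0.23029065]), 'tool_rot': array([[ 9.70222687e-01,  2.42213895e-01, -6.05916060e-04],
       [ 2.42214599e-01, -9.70221104e-01,  1.76017649e-03],
       [-1.61533344e-04, -1.85452488e-03, -9.99998267e-01]]), 'ft_force': array([ 0.45454206, -0.31771374,  0.83290476]), 'torque': array([0.00363144, 0.00685237, 0.00975392]), 'grasp_force': 0.0, 'opening': 0.08549228911792121} 0.0187
top [[-0.005, -0.993, 0.118, 0.32], [-1.0, 0.003, -0.013, 0.011], [0.012, -0.118, -0.993, 1.518], [0.0, 0.0, 0.0, 1.0]] [[520.3046987936635, 0.0, 317.8424651276822], [0.0, 520.3046987936635, 198.14233750095138], [0.0, 0.0, 1.0]]
side [[-0.807, 
[... 1412 characters left out ...]
288])), (0.31, array([ 0.6359, -0.4571, -0.0029]))]
pump_cover [(0.59, array([ 0.5896, -0.035 ,  0.1298])), (0.25, array([ 0.413 , -0.2432,  0.0031]))]
thrust_plate [(0.65, array([4.286e-01, 3.908e-01, 4.000e-04]))]
rotor [(0.75, array([0.4153, 0.233 , 0.0005])), (0.67, array([ 0.4279, -0.3882,  0.0042])), (0.31, array([ 0.4268,  0.3929, -0.0012])), (0.16, array([ 0.4129, -0.24  ,  0.0034]))]
cam_ring [(0.95, array([5.434e-01, 3.037e-01, 2.000e-04]))]
pressure_plate [(0.66, array([ 5.141e-01, -4.587e-01,  2.000e-04])), (0.63, array([ 0.3141, -0.2834,  0.0014])), (0.62, array([ 0.5598, -0.3105,  0.0068])), (0.56, array([ 0.5257, -0.2057, -0.0017])), (0.51, array([ 0.6491, -0.2383,  0.002 ]))]
```

View pics/t0.png

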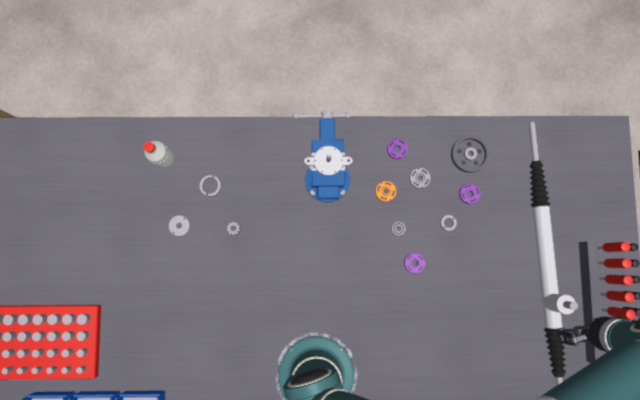

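View pics/s0.png

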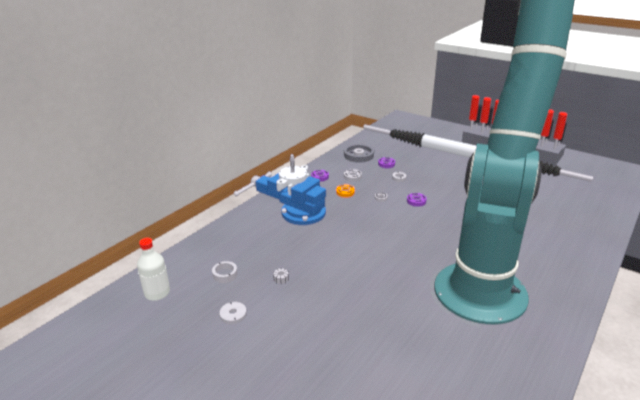

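The top view shows, on the left, the cam ring (210,185), thrust plate (179,226) and rotor (233,229). The steel pressure plate is at (420,178), and orange and purple look-alikes surround it. The side view agrees, and the vice is at about (0.59,-0.034). I'll go over the vice first.

Call:
arm_command(rows=[38.8,-14,-10,0,0,0.245,0,38.8,-14,-10,0,0,0.245,0,38.8,-14,-10,0,0,0.245,0,38.8,-14,-10,0,0,0.245,0,38.8,-14,-10,0,0,0.245,0,38.8,-14,-10,0,0,0.245,0,54.5,-47.7,-10,0,0,0.245,0,54.5,-47.7,-10,0,0,0.245,0,54.5,-47.7,-10,0,0,0.245,0,54.5,-47.7,-10,0,0,0.245,0,54.5,-47.7,-10,0,0,0.245,0,54.5,-47.7,-10,0,0,0.245,0,54.5,-47.7,-10,0,0,0.245,0,54.5,-47.7,-10,0,0,0.245,0,54.5,-47.7,-10,0,0,0.245,0], squeeze=40)

```text
clock: 2.72
ee_pos: [0.5705, -0.0371, 0.3311]
tool_rot: [[1.0, -0.002, -0.0], [-0.002, -1.0, -0.001], [-0.0, 0.001, -1.0]]
ft_force: [-0.5, -1.9, -1.0]
opening: 0.0853
grasp_force: 0.0
```

Run:
```python
from h import *
s=env.sense(); im=snap('wrist','w1.png'); print(s['ee_pos'],s['qvel'].max())
print(marks('pump_cover','wrist',s),marks('vice','wrist',s))
for z in (.128,.182): print(proj('wrist',[.593,-.034,z],s))
```

```text
[ 0.57049993 -0.03707742  0.33114719] 0.017678948361432467
[(0.89, array([ 0.5861, -0.0351,  0.1281]))] [(0.96, array([ 0.5881, -0.0391, -0.002 ]))]
[314.6722694  153.49293092]
[313.91650388 160.88012942]
```

View pics/w1.png

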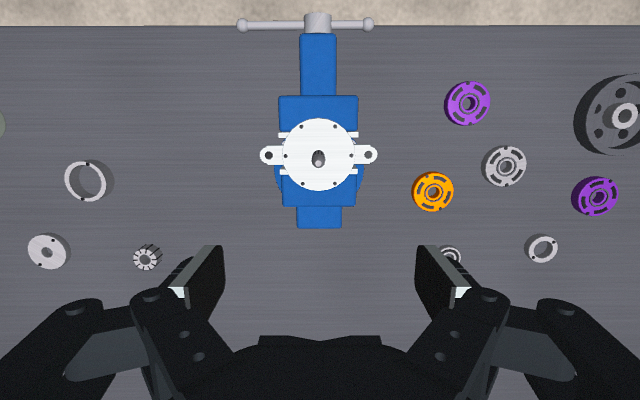

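The view shows the flange centred at about (318,155) with its shaft, both ears to the sides (so the vice is almost unturned), and the steel pressure plate at (505,166). Next I fit the flange circle in its plane.

```bash
cat >> h.py <<'E'
from scipy.optimize import least_squares
def circ(P,r0=None):
    P=np.asarray(P)[:,:2]; c=np.median(P,0)
    f=lambda q: np.hypot(P[:,0]-q[0],P[:,1]-q[1])-q[2]
    q=least_squares(f,[*c,r0 or .03],loss='soft_l1',f_scale=.0005).x
    return q, np.abs(f(q)).mean()
def flange(im,s,ctr,z=.128,R=.040,lo=190):
    g=im.min(2); m=(g>lo).astype(np.uint8)
    cs=cv2.findContours(m,cv2.RETR_EXTERNAL,cv2.CHAIN_APPROX_NONE)[0]
    pts=np.concatenate([c[:,0] for c in cs]); P=np.array([ray('wrist',u,v,z,s)[:2] for u,v in pts])
    d=P-np.array(ctr); r=np.hypot(*d.T); k=(abs(r-R)<.006)&(abs(d[:,0])>.5*r)
    return circ(P[k],R), k.sum()
E
python3 - <<'E'
from h import *
import env_dummy if False else None
E
python3 - <<'E'
from h import *
s=env.sense(); im=cv2.imread('pics/w1.png')[:,:,::-1]
for lo in (170,190,210): print(flange(im,s,(.588,-.035),lo=lo))
for n,(u,v),h in [('thrust',(47,251),.012),('rotor',(146,258),.02),('cam',(85,181),.02),('press',(505,166),.018)]: print(n,ray('wrist',u,v,h,s))
print('shaft tip',ray('wrist',318,152,.182,s),ray('wrist',318,162,.182,s))
E
```

```text
File "<stdin>", line 2
    import env_dummy if False else None
                     ^^
SyntaxError: invalid syntax
Traceback (most recent call last):
  File "h.py", line 30, in flange
    pts=np.concatenate([c[:,0] for c in cs]); P=np.array([ray('wrist',u,v,z,s)[:2] for u,v in pts])
                                                          ~~~^^^^^^^^^^^^^^^^^
  File "h.py", line 13, in ray
    T=c2w(c,s); K=np.array(cams.camera_params(c)['mtx'])
  File "h.py", line 8, in c2w
    p=cams.camera_params(c)
ValueError: time passes only in moves, steps and waits
```

```bash
sed -i 's/^from station.*/from station import env, cams\nimport functools\n@functools.cache\ndef par(c): return cams.camera_params(c)/; s/\([=(]\)cams.camera_params(c)/\1par(c)/' h.py; sed -i 's/^def par(c): return par(c)/def par(c): return cams.camera_params(c)/' h.py; grep -n params h.py
python3 - <<'E'
from h import *
s=env.sense(); im=cv2.imread('pics/w1.png')[:,:,::-1]
for lo in (170,190,210): print(flange(im,s,(.588,-.035),lo=lo))
for n,(u,v),h in [('thrust',(47,251),.012),('rotor',(146,258),.02),('cam',(85,181),.02),('press',(505,166),.018)]: print(n,ray('wrist',u,v,h,s))
print('shaft tip',ray('wrist',318,152,.182,s),ray('wrist',318,162,.182,s))
E
```

```text
5:def par(c): return cams.camera_params(c)
((array([ 0.59127821, -0.03801346,  0.0390371 ]), np.float64(0.000751380124108855)), np.int64(144))
((array([ 0.59128433, -0.03802969,  0.03897923]), np.float64(0.0007599545636732501)), np.int64(141))
((array([ 0.59132633, -0.03792303,  0.03887081]), np.float64(0.0009083120888304071)), np.int64(147))
thrust [0.42554984 0.39046424 0.012     ]
rotor [0.41698873 0.23126725 0.02      ]
cam [0.53993269 0.30268776 0.02      ]
press [ 0.56045146 -0.3090351   0.018     ]
shaft tip [ 0.60117373 -0.03833842  0.182     ] [ 0.59193656 -0.03831083  0.182     ]
```

The flange fits at (0.5913,-0.0380) with r=39 mm, as it should. Next is the thrust plate, where I pinch twice at 90 degrees apart to centre it in both directions.

Call:
arm_command(rows=[-14.6,-42.7,0,0,0,-1.57,0,-14.6,-42.7,0,0,0,-1.57,0,-14.6,-42.7,0,0,0,-1.57,0,-14.6,-42.7,0,0,0,-1.57,0,-14.6,-42.7,0,0,0,-1.57,0,-14.6,-42.7,0,0,0,-1.57,0,-14.6,-42.7,0,0,0,-1.57,0,-14.6,-42.7,0,0,0,-1.57,0,-14.6,-42.7,15,0,0,-1.57,0,-14.6,-42.7,20,0,0,-1.57,0,-14.6,-42.7,25,0,0,-1.57,0,-14.6,-42.7,26,0,0,-1.57,0,-14.6,-42.7,26,0,0,-1.57,0])

```text
clock: 4.5
ee_pos: [0.4235, 0.388, 0.0674]
tool_rot: [[0.003, 1.0, -0.006], [1.0, -0.003, -0.006], [-0.006, -0.006, -1.0]]
ft_force: [0.6, -0.0, 0.2]
opening: 0.0853
grasp_force: 0.0
```

Run:
```python
from h import *
s=env.sense(); im=snap('wrist','w2.png'); print(s['ee_pos'],s['qpos'],s['tool_rot'])
print(marks('thrust_plate','wrist',s), proj('wrist',[*s['ee_pos'][:2],.012],s))
```

```text
[0.4234875  0.3879909  0.06737266] [-0.3427354   0.65827769 -0.60379122  1.86409401  0.51140636  0.78768928
 -1.22479647] [[ 0.00253158  0.99997943 -0.00589353]
 [ 0.99997959 -0.00256606 -0.00585163]
 [-0.00586663 -0.0058786  -0.99996551]]
[(0.86, array([0.4283, 0.3946, 0.0032]))] [318.74821184 212.23797595]
```

View pics/w2.png

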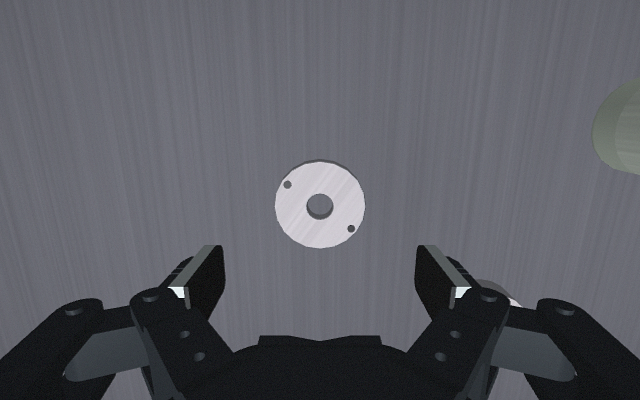

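The view shows the thrust plate centred at about (320,204), between the open fingers and slightly ahead of the TCP.

```bash
cat >> h.py <<'E'
def disc(im,s,z,R,seed,lo=150):
    """fit outer circle of a steel disc top near pixel seed"""
    g=im.min(2); m=(g>lo).astype(np.uint8)
    cs=cv2.findContours(m,cv2.RETR_EXTERNAL,cv2.CHAIN_APPROX_NONE)[0]
    c=max((c for c in cs if cv2.pointPolygonTest(c,seed,False)>=0),key=cv2.contourArea)
    return circ(np.array([ray('wrist',u,v,z,s)[:2] for u,v in c[:,0]]),R)
E
python3 - <<'E'
from h import *
s=env.sense(); im=cv2.imread('pics/w2.png')[:,:,::-1]
q=disc(im,s,.012,.03,(320,185)); print(q, s['ee_pos'])
print('tool delta cm',s['tool_rot'].T@(np.r_[q[0][:2],0]-s['ee_pos'])*100)
E
```

```text
(array([0.42590849, 0.39418369, 0.02960391]), np.float64(0.0001797454042486131)) [0.42517555 0.39096989 0.0713128 ]
tool delta cm [0.32470096 0.07819576 7.13107762]
```

Call:
arm_command(rows=[0.3,0.1,5,0,0,0,0,0.3,0.1,7.2,0,0,0,0,0.3,0.1,7.2,0,0,0,90,0.3,0.1,7.2,0,0,0,110,0.3,0.1,7.2,0,0,0,110,0.3,0.1,7.2,0,0,0,110,0.3,0.1,7.2,0,0,0,110], squeeze=25)

```text
clock: 5.48
ee_pos: [0.4266, 0.3953, 0.0012]
tool_rot: [[0.001, 1.0, 0.002], [1.0, -0.001, 0.002], [0.002, 0.002, -1.0]]
ft_force: [-0.2, 0.2, 6.9]
opening: 0.0575
grasp_force: 28.2
```

Call:
arm_command(rows=[0,0,0,0,0,0,30,0,0,0,0,0,0,30,0,0,0,0,0,1.57,30,0,0,0,0,0,1.57,30,0,0,0,0,0,1.57,30,0,0,0,0,0,1.57,30,0,0,0,0,0,1.57,30,0,0,0,0,0,1.57,30,0,0,0,0,0,1.57,30,0,0,0,0,0,1.57,30,0,0,0,0,0,1.57,30,0,0,0,0,0,1.57,30,0,0,0,0,0,1.57,110,0,0,0,0,0,1.57,110,0,0,0,0,0,1.57,110,0,0,0,0,0,1.57,110,0,0,-7,0,0,1.57,110,0,0,-12,0,0,1.57,110,0,0,-12,0,0,1.57,110,0,0,-12,0,0,1.57,110], squeeze=50)

```text
clock: 7.98
ee_pos: [0.4252, 0.3933, 0.1183]
tool_rot: [[1.0, -0.0, -0.001], [-0.0, -1.0, -0.001], [-0.001, 0.001, -1.0]]
ft_force: [-0.4, -0.3, -2.4]
opening: 0.0577
grasp_force: 54.8
```

Run:
```python
from h import *
s=env.sense(); im=snap('wrist','w3.png'); print(s['ee_pos'],s['qpos'],s['tool_rot'],s['opening'],s['ft_force'])
print(proj('wrist',s['ee_pos'],s))
```

```text
[0.4252462  0.39325382 0.11832798] [-0.64864276  0.50236312 -0.19976181  1.85572759  0.13389681  0.79837373
 -2.48906718] [[ 9.99999194e-01 -9.19534553e-05 -1.26623399e-03]
 [-9.38124879e-05 -9.99998918e-01 -1.46817772e-03]
 [-1.26609762e-03  1.46829533e-03 -9.99998121e-01]] 0.057748147191796745 [-0.36848977 -0.28588693 -2.40138558]
[315.76932647 251.87470207]
```

View pics/w3.png

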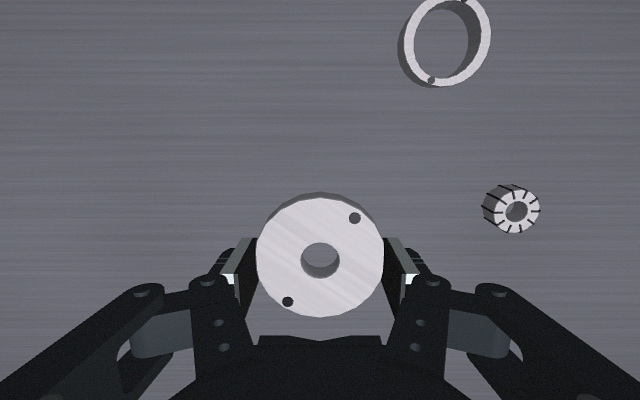

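The thrust plate is held level, centred at (319.5,257) between the pads. I compare that with the TCP to correct the wrist calibration.

Run:
```python
from h import *
s=env.sense(); im=cv2.imread('pics/w3.png')[:,:,::-1]
for lo in (150,180):
  for dz in (.010,.013):
    q=disc(im,s,s['ee_pos'][2]+dz,.03,(320,220),lo=lo); print(dz,q, 'tool bias mm',s['tool_rot'].T@(np.r_[q[0][:2],s['ee_pos'][2]]-s['ee_pos'])*1000)
print(s['ee_pos'])
```

```text
0.01 (array([0.42528115, 0.39108287, 0.02951116]), np.float64(0.00017669855608768012)) tool bias mm [0.42162295 1.85797932 0.00368601]
0.013 (array([0.42676999, 0.39109614, 0.02884705]), np.float64(0.00017273620200905084)) tool bias mm [1.91045789e+00 1.84451506e+00 7.00100017e-06]
0.01 (array([0.42530159, 0.391077  , 0.02938151]), np.float64(0.00017816261853238606)) tool bias mm [0.44206935 1.86384682 0.00365085]
0.013 (array([0.42678997, 0.39109042, 0.02872027]), np.float64(0.0001741562590896106)) tool bias mm [ 1.93043706e+00  1.85023540e+00 -2.73836752e-05]
[0.42485978 0.39294092 0.1175416 ]
```

Call:
arm_command(rows=[0,0,-9,0,0,0,110,2,5,-14,0,0,0,110,7.5,42.9,-14,0,0,0,110,7.5,42.9,-14,0,0,0,110,7.5,42.9,-14,0,0,0,110,7.5,42.9,-14,0,0,0,110,7.5,42.9,-14,0,0,0,110,7.5,42.9,-14,0,0,0,110,7.5,42.9,-14,0,0,0,110,7.5,42.9,-14,0,0,0,110,7.5,42.9,-14,0,0,0,110,7.5,42.9,-14,0,0,0,110,7.5,42.9,-14,0,0,0,110])

```text
clock: 9.65
ee_pos: [0.5005, -0.0337, 0.259]
tool_rot: [[1.0, 0.002, -0.001], [0.002, -1.0, 0.0], [-0.001, -0.0, -1.0]]
ft_force: [-0.1, -0.0, -2.8]
opening: 0.0572
grasp_force: 55.7
```

Run:
```python
from h import *
s=env.sense(); im=snap('wrist','w4.png'); print(s['ee_pos'],s['qpos'][6],s['tool_rot'])
for lo in (180,200): print(flange(im,s,(.591,-.037),lo=lo))
q=disc(im,s,s['ee_pos'][2]+.01,.03,(320,220)); print('tool bias mm',q,s['tool_rot'].T@(np.r_[q[0][:2],s['ee_pos'][2]]-s['ee_pos'])*1000)
```

```text
[ 0.50052944 -0.03374448  0.25900603] -1.5658823780143662 [[ 9.99998444e-01  1.67310601e-03 -5.58654559e-04]
 [ 1.67316678e-03 -9.99998594e-01  1.08327789e-04]
 [-5.58472530e-04 -1.09262343e-04 -9.99999838e-01]]
((array([ 0.59106789, -0.03758541,  0.03911749]), np.float64(0.0005669418513675846)), np.int64(195))
((array([ 0.59114184, -0.03757596,  0.03899636]), np.float64(0.0005846236170211495)), np.int64(197))
tool bias mm (array([ 0.50097136, -0.03556737,  0.02946002]), np.float64(0.00017742980809723805)) [ 4.38868280e-01  1.82363151e+00 -4.44350202e-04]
```

View pics/w4.png

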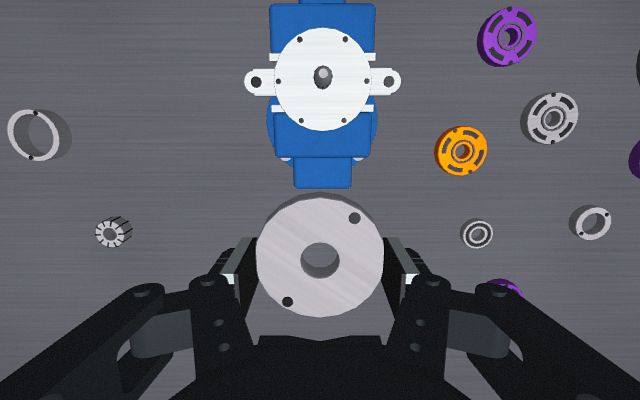

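The view shows the flange centred at (322,79), the shaft tip at (323,73), and the held disc unshifted. I go over the shaft and partly down it.

Call:
arm_command(rows=[9.05,0.18,0,0,0,0,110,9.05,0.18,0,0,0,0,110,9.05,0.18,2,0,0,0,110,9.05,0.18,5,0,0,0,110,9.05,0.18,6.5,0,0,0,110,9.05,0.18,8,0,0,0,110,9.05,0.18,9.9,0,0,0,110,9.05,0.18,10.9,0,0,0,110,9.05,0.18,10.9,0,0,0,110,9.05,0.18,10.9,0,0,0,110])

```text
clock: 10.95
ee_pos: [0.5917, -0.0367, 0.1508]
tool_rot: [[1.0, -0.0, 0.001], [-0.0, -1.0, -0.0], [0.001, 0.0, -1.0]]
ft_force: [-0.3, 0.1, -3.1]
opening: 0.0577
grasp_force: 55.7
```

Run:
```python
from h import *
s=env.sense(); im=snap('wrist','w5.png'); print(s['ee_pos'],s['ft_force'])
cv2.imwrite('pics/w5c.png',cv2.resize(im[130:350,200:440,::-1],None,fx=2.5,fy=2.5,interpolation=cv2.INTER_CUBIC))
```

```text
[ 0.59172023 -0.03666565  0.15082383] [-0.27903136  0.06169921 -3.09498888]
```

View pics/w5c.png

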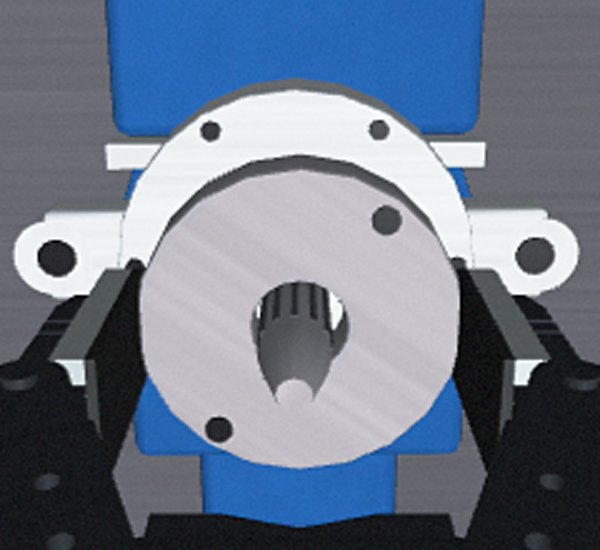

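The shaft passes through the hole with no contact, about 0.6 mm to the left of its centre. I check fore and aft with the ear holes at crop (57,257) and (536,254).

Run:
```python
from h import *
s=env.sense(); im=cv2.imread('pics/w5.png')[:,:,::-1]; print(s['ee_pos'])
a=ray('wrist',200+57/2.5,130+257/2.5,.122,s);b=ray('wrist',200+536/2.5,130+254/2.5,.122,s);print(a,b,(a+b)/2)
for dz in(.008,.01,.012): print(disc(im,s,s['ee_pos'][2]+dz,.03,(320,220)))
P=[ray('wrist',200+u/2.5,130+v/2.5,.128,s) for u,v in [(122,250),(140,180),(175,130),(210,108),(300,90),(390,108),(420,130),(450,170),(471,240)]]
print(circ(P,.04))
```

```text
[ 0.59168886 -0.03665845  0.15093521]
[0.59033228 0.01750784 0.122     ] [ 0.59114471 -0.0934457   0.122     ] [ 0.5907385  -0.03796893  0.122     ]
(array([ 0.59877637, -0.03794115,  0.03659299]), np.float64(0.004049580515649485))
(array([ 0.59964879, -0.03794617,  0.03605327]), np.float64(0.003989952755607847))
(array([ 0.60052123, -0.03795121,  0.03551355]), np.float64(0.00393032651481237))
(array([ 0.59233379, -0.03821006,  0.03905841]), np.float64(0.00032010253109980184))
```

Call:
arm_command(rows=[-0.06,-0.06,0.8,0,0,0,110,-0.06,-0.06,1.6,0,0,0,110,-0.06,-0.06,2.0,0,0,0,110,-0.06,-0.06,2.15,0,0,0,110,-0.06,-0.06,2.15,0,0,0,110])

```text
clock: 11.62
ee_pos: [0.5907, -0.036, 0.1287]
tool_rot: [[1.0, -0.0, 0.0], [-0.0, -1.0, -0.0], [0.0, 0.0, -1.0]]
ft_force: [0.2, 0.4, -2.0]
opening: 0.0577
grasp_force: 55.7
```

Call:
arm_command(rows=[0,0,0.1,0,0,0,110,0,0,0.1,0,0,0,30,0,0,0.1,0,0,0,20,0,0,0.1,0,0,0,0,0,0,-6,0,0,0,0,0,0,-12,0,0,0,0,0,0,-13,0,0,-0.1,0,-17.6,-27,-13,0,0,-1.57,0,-17.6,-27,-13,0,0,-1.57,0,-17.6,-27,-13,0,0,-1.57,0,-17.6,-27,-13,0,0,-1.57,0,-17.6,-27,-13,0,0,-1.57,0,-17.6,-27,-13,0,0,-1.57,0,-17.6,-27,-5,0,0,-1.57,0,-17.6,-27,0,0,0,-1.57,0,-17.6,-27,4,0,0,-1.57,0,-17.6,-27,6,0,0,-1.57,0,-17.6,-27,6,0,0,-1.57,0,-17.6,-27,6,0,0,-1.57,0])

```text
clock: 14.0
ee_pos: [0.4154, 0.2345, 0.0697]
tool_rot: [[0.001, 1.0, 0.001], [1.0, -0.001, 0.001], [0.001, 0.001, -1.0]]
ft_force: [-0.7, 0.2, 1.2]
opening: 0.0855
grasp_force: 0.0
```

```bash
cat >> h.py <<'E'
B=np.array([.0004,.0018,0])   # wrist camera bias in the tool frame
def see(n,f=None):
    s=env.sense(); im=snap('wrist',f); print(s['ee_pos'],s['ft_force'],'opening',s['opening'],'q7',s['qpos'][6])
    for c,p in marks(n,'wrist',s)[:3]:
        print(n,c,p,'tool delta cm',np.round((s['tool_rot'].T@(p-s['ee_pos'])-B)*100,2))
    return s,im
E
python3 - <<'E'
from h import *
see('rotor','w6.png')
E
```

```text
[0.41535285 0.23453102 0.06970386] [-0.68677944  0.23056352  1.2364597 ] opening 0.08546541511337127 q7 -0.8134185594637934
rotor 0.87 [0.4131 0.2374 0.0041] tool delta cm [ 0.24 -0.42  6.56]
```

View pics/w6.png

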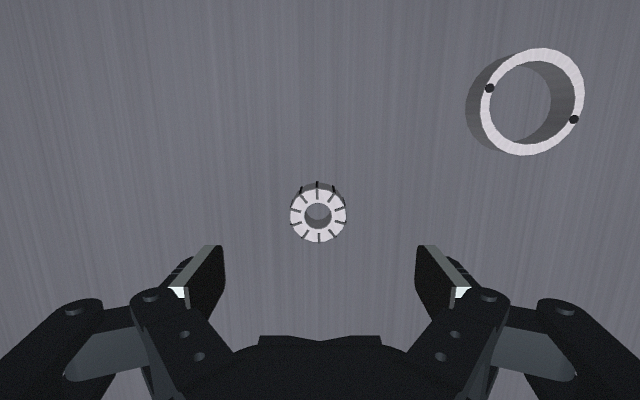

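The rotor is at (318,216), nearly under the TCP. I pinch it in two directions.

Call:
arm_command(rows=[0.2,-0.15,4,0,0,0,0,0.2,-0.15,6.6,0,0,0,60,0.2,-0.15,6.6,0,0,0,190,0.2,-0.15,6.6,0,0,0,190,0.2,-0.15,6.6,0,0,0,190,0.2,-0.15,6.6,0,0,0,190,0.2,-0.15,6.6,0,0,0,190,0.2,-0.15,6.6,0,0,0,70,0.2,-0.15,6.6,0,0,0,70,0.2,-0.15,6.6,0,0,1.57,70,0.2,-0.15,6.6,0,0,1.57,70,0.2,-0.15,6.6,0,0,1.57,70,0.2,-0.15,6.6,0,0,1.57,70,0.2,-0.15,6.6,0,0,1.57,70,0.2,-0.15,6.6,0,0,1.57,70,0.2,-0.15,6.6,0,0,1.57,70,0.2,-0.15,6.6,0,0,1.57,70,0.2,-0.15,6.6,0,0,1.57,70,0.2,-0.15,6.6,0,0,1.57,70,0.2,-0.15,6.6,0,0,1.57,190])

```text
clock: 16.6
ee_pos: [0.4131, 0.2361, 0.0027]
tool_rot: [[1.0, 0.001, -0.0], [0.001, -1.0, 0.0], [-0.0, -0.0, -1.0]]
ft_force: [-0.1, -0.2, 0.5]
opening: 0.0455
grasp_force: 0.0
```

Call:
arm_command(rows=[0,0,0,0,0,0,190,0,0,0,0,0,0,190,0,0,0,0,0,0,190,0,0,-6,0,0,0,190,0,0,-12,0,0,0,190,0,0,-18,0,0,0,190,2,5,-24,0,0,0,190,8.7,27.2,-25.7,0,0,0,190,8.7,27.2,-25.7,0,0,0,190,8.7,27.2,-25.7,0,0,0,190,8.7,27.2,-25.7,0,0,0,190,8.7,27.2,-25.7,0,0,0,190,8.7,27.2,-25.7,0,0,0,190,8.7,27.2,-25.7,0,0,0,190])

```text
clock: 18.35
ee_pos: [0.4996, -0.0344, 0.2593]
tool_rot: [[1.0, 0.002, -0.001], [0.002, -1.0, 0.0], [-0.001, -0.0, -1.0]]
ft_force: [0.1, -0.3, -1.0]
opening: 0.0357
grasp_force: 50.6
```

```bash
cat >> h.py <<'E'
def rings(n=None,f=None):
    s=env.sense(); im=snap('wrist',f); print(s['ee_pos'],s['ft_force'],'opening',s['opening'])
    return s,im
E
python3 - <<'E'
from h import *
s,im=rings(f='w7.png')
print(flange(im,s,(.591,-.037),lo=190))
u,v=proj('wrist',[.591,-.038,.14],s).astype(int); print(u,v)
cv2.imwrite('pics/w7c.png',cv2.resize(im[max(v-90,0):v+150,u-110:u+110,::-1],None,fx=2.5,fy=2.5,interpolation=cv2.INTER_CUBIC)); print(max(v-90,0),u-110)
E
```

```text
[ 0.49958506 -0.03444854  0.25932406] [ 0.12547384 -0.26819317 -0.96870367] opening 0.035742570581875535
((array([ 0.59108252, -0.03759335,  0.03912888]), np.float64(0.0005646420618431926)), np.int64(193))
322 78
0 212
```

View pics/w7c.png

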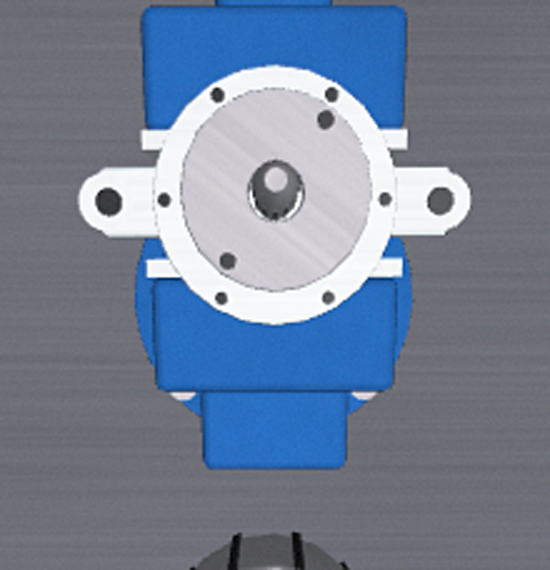

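The thrust plate lies flat on the cover around the shaft; its rim is centred at crop (275.5,188.5) and the flange at (274.5,195).

Run:
```python
from h import *
s=env.sense(); print(s['ee_pos'])
f=lambda L,z,r: circ([ray('wrist',212+u/2.5,v/2.5,z,s) for u,v in L],r)
print(f([(180,188),(371,188),(275,87),(275,290.5),(206,120),(345,120),(207,262),(344,262)],.14,.03))
print(f([(153,197),(396,194),(275,66),(275,324),(190,105),(362,105),(190,283),(362,283)],.128,.04))
print(ray('wrist',212+276/2.5,178/2.5,.182,s))
```

```text
[ 0.49967346 -0.03445632  0.25941111]
(array([ 0.59199505, -0.03807772,  0.02976616]), np.float64(0.0001693258643703107))
(array([ 0.59108338, -0.03810008,  0.0393257 ]), np.float64(0.0002406939496466115))
[ 0.59146878 -0.03785305  0.182     ]
```

Call:
arm_command(rows=[9.05,0.15,0,0,0,0,190,9.05,0.15,0,0,0,0,190,9.05,0.15,2,0,0,0,190,9.05,0.15,5,0,0,0,190,9.05,0.15,6.5,0,0,0,190,9.05,0.15,8,0,0,0,190,9.05,0.15,9.4,0,0,0,190,9.05,0.15,9.4,0,0,0,190,9.05,0.15,9.4,0,0,0,190])

```text
clock: 19.52
ee_pos: [0.5909, -0.0375, 0.1663]
tool_rot: [[1.0, -0.0, 0.001], [-0.0, -1.0, 0.0], [0.001, -0.0, -1.0]]
ft_force: [0.0, 0.3, -2.0]
opening: 0.0354
grasp_force: 50.6
```

Call:
arm_command(rows=[-0.05,-0.15,0,0,0,0,190,-0.05,-0.15,0.8,0,0,0,190,-0.05,-0.15,1.6,0,0,0,190,-0.05,-0.15,2.0,0,0,0,190,-0.05,-0.15,2.2,0,0,0,190,-0.05,-0.15,2.25,0,0,0,190,-0.05,-0.15,2.25,0,0,0,190])

```text
clock: 20.4
ee_pos: [0.5902, -0.0361, 0.1434]
tool_rot: [[1.0, -0.0, 0.0], [-0.0, -1.0, -0.0], [0.0, 0.0, -1.0]]
ft_force: [0.8, 0.2, -2.0]
opening: 0.0357
grasp_force: 50.6
```

Call:
arm_command(rows=[0,0,0.1,0,0,0,190,0,0,0.1,0,0,0,90,0,0,0.1,0,0,0,60,0,0,0.1,0,0,0,40,0,0,-5,0,0,0,20,0,0,-10,0,0,0,0,0,-1,-12.7,0,0,-0.1,0,-5,-34,-12.7,0,0,-1.57,0,-5,-34,-12.7,0,0,-1.57,0,-5,-34,-12.7,0,0,-1.57,0,-5,-34,-12.7,0,0,-1.57,0,-5,-34,-12.7,0,0,-1.57,0,-5,-34,-12.7,0,0,-1.57,0,-5,-34,-7,0,0,-1.57,0,-5,-34,0,0,0,-1.57,0,-5,-34,5,0,0,-1.57,0,-5,-34,7.5,0,0,-1.57,0,-5,-34,7.5,0,0,-1.57,0,-5,-34,7.5,0,0,-1.57,0,-5,-34,7.5,0,0,-1.57,0])

```text
clock: 22.9
ee_pos: [0.5413, 0.3047, 0.0702]
tool_rot: [[0.001, 1.0, 0.003], [1.0, -0.001, 0.002], [0.002, 0.003, -1.0]]
ft_force: [-0.2, 0.6, 0.2]
opening: 0.0854
grasp_force: 0.0
```

Run:
```python
from h import *
s,im=see('cam_ring','w8.png')
u,v=proj('wrist',[*(s['ee_pos'][:2]),.02],s).astype(int); print(u,v)
for p in [(u+a,v+b) for a in(-45,0,45) for b in (-45,0,45)]:
  try: q=disc(im,s,.02,.03,p); print(q,'tool delta cm',(s['tool_rot'].T@(np.r_[q[0][:2],0]-s['ee_pos'])-B)*100); break
  except ValueError: pass
```

```text
[0.5413138  0.30470393 0.07019296] [-0.15020372  0.55692484  0.18173448] opening 0.08540751015392005 q7 -0.5503250576844968
318 215Traceback (most recent call last):
  File "<stdin>", line 5, in <module>
  File "h.py", line 40, in disc
    c=max((c for c in cs if cv2.pointPolygonTest(c,seed,False)>=0),key=cv2.contourArea)
  File "h.py", line 40, in <genexpr>
    c=max((c for c in cs if cv2.pointPolygonTest(c,seed,False)>=0),key=cv2.contourArea)
                            ~~~~~~~~~~~~~~~~~~~~^^^^^^^^^^^^^^
cv2.error: OpenCV(4.12.0) :-1: error: (-5:Bad argument) in function 'pointPolygonTest'
> Overload resolution failed:
>  - Can't parse 'pt'. Sequence item with index 0 has a wrong type
>  - Can't parse 'pt'. Sequence item with index 0 has a wrong type
```

Run:
```python
from h import *
s=env.sense(); im=cv2.imread('pics/w8.png')[:,:,::-1]; print(s['ee_pos'])
q=disc(im,s,.02,.03,(318,215)); print(q,'tool delta cm',(s['tool_rot'].T@(np.r_[q[0][:2],0]-s['ee_pos'])-B)*100)
cv2.imwrite('pics/w8c.png',im[80:340,140:500,::-1])
```

```text
[0.54095006 0.30448569 0.06976997]Traceback (most recent call last):
  File "<stdin>", line 3, in <module>
  File "h.py", line 40, in disc
    c=max((c for c in cs if cv2.pointPolygonTest(c,seed,False)>=0),key=cv2.contourArea)
ValueError: max() iterable argument is empty
```

Run:
```python
from h import *
s=env.sense(); im=cv2.imread('pics/w8.png')[:,:,::-1]
m=np.zeros((400,640),np.uint8); m[100:300,215:430]=1
m&=(im.min(2)>150).astype(np.uint8)
cs=[c for c in cv2.findContours(m,cv2.RETR_EXTERNAL,cv2.CHAIN_APPROX_NONE)[0] if len(c)>60]
hull=cv2.convexHull(np.concatenate(cs)); print(len(cs),cv2.boundingRect(hull))
q=circ([ray('wrist',u,v,.02,s) for u,v in hull[:,0]],.03); print(q,'tool delta cm',(s['tool_rot'].T@(np.r_[q[0][:2],0]-s['ee_pos'])-B)*100)
cv2.imwrite('pics/w8c.png',im[80:340,140:500,::-1])
```

```text
2 (269, 172, 94, 90)
(array([0.5392648 , 0.30260395, 0.03001939]), np.float64(8.402319953407827e-05)) tool delta cm [-0.23747817 -0.36293972  6.97637722]
```

View pics/w8c.png

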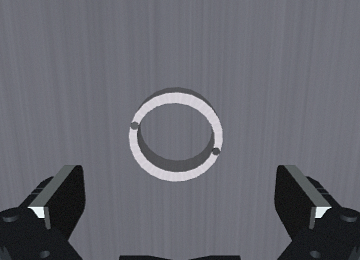

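The cam ring is at full-image (316,217), 2–4 mm from the TCP, with a fitted radius of 30 mm.

Call:
arm_command(rows=[-0.24,-0.35,4,0,0,0,0,-0.24,-0.35,6.8,0,0,0,0,-0.24,-0.35,6.8,0,0,0,110,-0.24,-0.35,6.8,0,0,0,110,-0.24,-0.35,6.8,0,0,0,110,-0.24,-0.35,6.8,0,0,0,110,-0.24,-0.35,6.8,0,0,0,30,-0.24,-0.35,6.8,0,0,0,30,-0.24,-0.35,6.8,0,0,1.57,30,-0.24,-0.35,6.8,0,0,1.57,30,-0.24,-0.35,6.8,0,0,1.57,30,-0.24,-0.35,6.8,0,0,1.57,30,-0.24,-0.35,6.8,0,0,1.57,30,-0.24,-0.35,6.8,0,0,1.57,30,-0.24,-0.35,6.8,0,0,1.57,30,-0.24,-0.35,6.8,0,0,1.57,30,-0.24,-0.35,6.8,0,0,1.57,30,-0.24,-0.35,6.8,0,0,1.57,30,-0.24,-0.35,6.8,0,0,1.57,110,-0.24,-0.35,6.8,0,0,1.57,110])

```text
clock: 25.5
ee_pos: [0.5369, 0.3019, 0.0008]
tool_rot: [[1.0, 0.001, 0.0], [0.001, -1.0, 0.001], [0.0, -0.001, -1.0]]
ft_force: [-2.0, -0.3, 4.7]
opening: 0.0579
grasp_force: 54.0
```

Call:
arm_command(rows=[0,0,0,0,0,0,110,0,0,-6,0,0,0,110,0,0,-12,0,0,0,110,0,0,-18,0,0,0,110,0,5,-24,0,0,0,110,-3.7,33.8,-26,0,0,0,110,-3.7,33.8,-26,0,0,0,110,-3.7,33.8,-26,0,0,0,110,-3.7,33.8,-26,0,0,0,110,-3.7,33.8,-26,0,0,0,110,-3.7,33.8,-26,0,0,0,110,-3.7,33.8,-26,0,0,0,110,-3.7,33.8,-26,0,0,0,110,-3.7,33.8,-26,0,0,0,110])

```text
clock: 27.25
ee_pos: [0.4996, -0.0353, 0.2599]
tool_rot: [[1.0, 0.002, -0.001], [0.002, -1.0, -0.0], [-0.001, 0.0, -1.0]]
ft_force: [-0.0, -0.7, -0.7]
opening: 0.0582
grasp_force: 54.8
```

Run:
```python
from h import *
s,im=rings(f='w9.png')
u,v=proj('wrist',[.591,-.038,.14],s).astype(int); t=max(v-90,0)
cv2.imwrite('pics/w9c.png',cv2.resize(im[t:t+300,u-110:u+110,::-1],None,fx=2,fy=2,interpolation=cv2.INTER_CUBIC)); print(t,u-110)
```

```text
[ 0.49962575 -0.03525117  0.25993038] [-0.01369029 -0.70685709 -0.74499797] opening 0.05819863516068498
0 210
```

View pics/w9c.png

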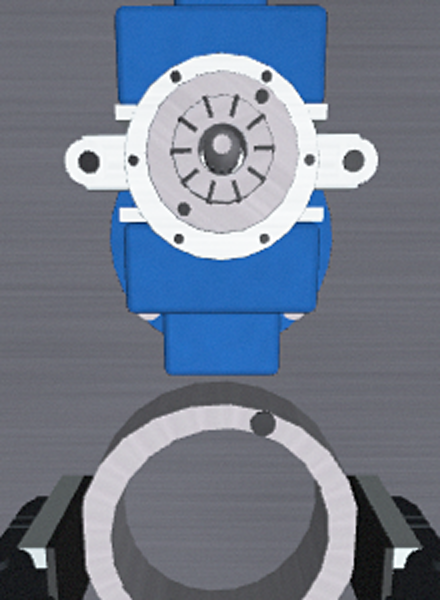

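The rotor sits flat and centred on the plate at crop (222,148), and the ring is held. I go over the shaft.

Call:
arm_command(rows=[9.05,0,-1,0,0,0,110,9.05,0,-1,0,0,0,110,9.05,0,2,0,0,0,110,9.05,0,5,0,0,0,110,9.05,0,7,0,0,0,110,9.05,0,8.2,0,0,0,110,9.05,0,8.2,0,0,0,110,9.05,0,8.2,0,0,0,110,9.05,0,8.2,0,0,0,110])

```text
clock: 28.42
ee_pos: [0.5907, -0.0365, 0.1792]
tool_rot: [[1.0, -0.0, 0.002], [-0.0, -1.0, 0.0], [0.002, -0.0, -1.0]]
ft_force: [0.3, 0.5, -1.0]
opening: 0.0578
grasp_force: 54.8
```

Call:
arm_command(rows=[-0.04,-0.05,0,0,0,0,110,-0.04,-0.05,1,0,0,0,110,-0.04,-0.05,2,0,0,0,110,-0.04,-0.05,3,0,0,0,110,-0.04,-0.05,3.5,0,0,0,110,-0.04,-0.05,3.75,0,0,0,110,-0.04,-0.05,3.75,0,0,0,110,-0.04,-0.05,3.75,0,0,0,110])

```text
clock: 29.42
ee_pos: [0.5899, -0.0359, 0.1409]
tool_rot: [[1.0, -0.0, 0.0], [-0.0, -1.0, -0.0], [0.0, 0.0, -1.0]]
ft_force: [-0.2, -0.4, -0.7]
opening: 0.0583
grasp_force: 54.8
```

Call:
arm_command(rows=[0.06,0,0,0,0,0,110,0.06,0,0.1,0,0,0,110,0.06,0,0.1,0,0,0,30,0.06,0,0.1,0,0,0,10,0.06,0,0.1,0,0,0,0,0,0,-6,0,0,0,0,0,0,-12,0,0,0,0,-3.15,27.2,-13,0,0,-1.57,0,-3.15,27.2,-13,0,0,-1.57,0,-3.15,27.2,-13,0,0,-1.57,0,-3.15,27.2,-13,0,0,-1.57,0,-3.15,27.2,-13,0,0,-1.57,0,-3.15,27.2,-13,0,0,-1.57,0,-3.15,27.2,-7,0,0,-1.57,0,-3.15,27.2,-1,0,0,-1.57,0,-3.15,27.2,4,0,0,-1.57,0,-3.15,27.2,7,0,0,-1.57,0,-3.15,27.2,7,0,0,-1.57,0,-3.15,27.2,7,0,0,-1.57,0])

```text
clock: 31.8
ee_pos: [0.5589, -0.3086, 0.0721]
tool_rot: [[0.001, 1.0, 0.002], [1.0, -0.001, -0.001], [-0.001, 0.002, -1.0]]
ft_force: [0.2, -0.3, -0.3]
opening: 0.0854
grasp_force: 0.0
```

Run:
```python
from h import *
s,im=see('pressure_plate','w10.png')
cv2.imwrite('pics/w10c.png',im[60:360,100:540,::-1])
m=np.zeros((400,640),np.uint8); m[100:300,225:420]=1
m&=(im.min(2)>150).astype(np.uint8)
cs=[c for c in cv2.findContours(m,cv2.RETR_EXTERNAL,cv2.CHAIN_APPROX_NONE)[0] if len(c)>60]
hull=cv2.convexHull(np.concatenate(cs)); print(len(cs),cv2.boundingRect(hull))
q=circ([ray('wrist',int(u),int(v),.016,s) for u,v in hull[:,0]],.03); print(q,'tool delta cm',(s['tool_rot'].T@(np.r_[q[0][:2],0]-s['ee_pos'])-B)*100)
```

```text
[ 0.55890852 -0.30856187  0.07205504] [ 0.20549396 -0.34178361 -0.33387992] opening 0.08538023072635179 q7 0.6996420683240756
pressure_plate 0.73 [ 0.6509 -0.244   0.0014] tool delta cm [6.44 9.   7.07]
pressure_plate 0.72 [ 0.5614 -0.3112  0.0033] tool delta cm [-0.3   0.06  6.88]
pressure_plate 0.58 [ 0.5226 -0.2107  0.    ] tool delta cm [ 9.75 -3.83  7.19]
1 (276, 171, 89, 85)
(array([ 0.55993599, -0.31019703,  0.0293199 ]), np.float64(0.00010066667560868362)) tool delta cm [-0.19504855 -0.08882896  7.20584704]
```

View pics/w10c.png

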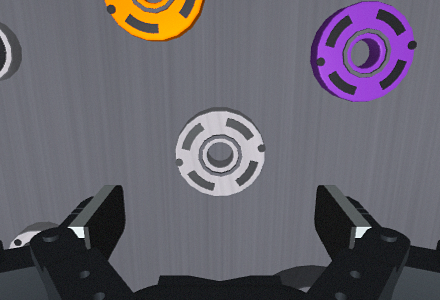

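The steel pressure plate is at crop (220,152), between the fingers; the orange and purple ones are clear of it.

Call:
arm_command(rows=[-0.2,-0.1,4,0,0,0,0,-0.2,-0.1,7.1,0,0,0,0,-0.2,-0.1,7.1,0,0,0,110,-0.2,-0.1,7.1,0,0,0,110,-0.2,-0.1,7.1,0,0,0,110,-0.2,-0.1,7.1,0,0,0,110,-0.2,-0.1,7.1,0,0,0,30,-0.2,-0.1,7.1,0,0,0,30,-0.2,-0.1,7.1,0,0,1.57,30,-0.2,-0.1,7.1,0,0,1.57,30,-0.2,-0.1,7.1,0,0,1.57,30,-0.2,-0.1,7.1,0,0,1.57,30,-0.2,-0.1,7.1,0,0,1.57,30,-0.2,-0.1,7.1,0,0,1.57,30,-0.2,-0.1,7.1,0,0,1.57,30,-0.2,-0.1,7.1,0,0,1.57,30,-0.2,-0.1,7.1,0,0,1.57,30,-0.2,-0.1,7.1,0,0,1.57,30,-0.2,-0.1,7.1,0,0,1.57,110,-0.2,-0.1,7.1,0,0,1.57,110])

```text
clock: 34.4
ee_pos: [0.5572, -0.3098, 0.0004]
tool_rot: [[1.0, 0.001, 0.0], [0.001, -1.0, 0.001], [0.0, -0.001, -1.0]]
ft_force: [-0.5, 1.3, 5.5]
opening: 0.0578
grasp_force: 52.9
```

Call:
arm_command(rows=[0,0,0,0,0,0,110,0,0,-6,0,0,0,110,0,0,-12,0,0,0,110,0,0,-18,0,0,0,110,-1,-3,-24,0,0,0,110,-5.7,-27.4,-27,0,0,0,110,-5.7,-27.4,-27,0,0,0,110,-5.7,-27.4,-27,0,0,0,110,-5.7,-27.4,-27,0,0,0,110,-5.7,-27.4,-27,0,0,0,110,-5.7,-27.4,-27,0,0,0,110,-5.7,-27.4,-27,0,0,0,110,-5.7,-27.4,-27,0,0,0,110])

```text
clock: 36.02
ee_pos: [0.5001, -0.0378, 0.2696]
tool_rot: [[1.0, -0.004, -0.0], [-0.004, -1.0, -0.001], [-0.0, 0.001, -1.0]]
ft_force: [1.2, 0.1, -2.5]
opening: 0.0578
grasp_force: 56.1
```

Run:
```python
from h import *
s,im=rings(f='w11.png')
u,v=proj('wrist',[.591,-.038,.14],s).astype(int); t=max(v-90,0)
cv2.imwrite('pics/w11c.png',cv2.resize(im[t:t+240,u-100:u+100,::-1],None,fx=2.5,fy=2.5,interpolation=cv2.INTER_CUBIC)); print(t,u-100)
```

```text
[ 0.50006514 -0.03780713  0.2696301 ] [ 1.16815679  0.08033361 -2.46608801] opening 0.057837520219547585
0 216
```

View pics/w11c.png

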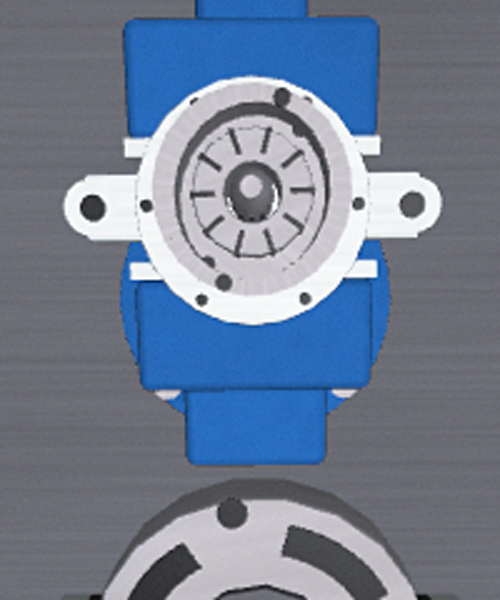

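The ring surrounds the rotor; its rim spans about 155–351 in x and 86–297 in y of the crop, and the flange spans 138–369. Check numerically.

Run:
```python
from h import *
s=env.sense(); print(s['ee_pos'])
im=cv2.imread('pics/w11.png').astype(int)[:,:,::-1]
f=lambda L,z,r: circ([ray('wrist',216+u/2.5,v/2.5,z,s) for u,v in L],r)
print(f([(138,200),(369,200),(253,77),(253,325)],.128,.04))
# radial brightness edge between ring (greyer) and flange (white), ring top plane
g=im.min(2).astype(np.float32); out=[]
c=np.array([.5918,-.0380])
for a in np.radians(range(0,360,6)):
    rr=np.arange(.026,.036,.0002)
    P=[proj('wrist',[c[0]+r*np.cos(a),c[1]+r*np.sin(a),.16],s) for r in rr]
    v=np.array([cv2.getRectSubPix(g,(1,1),tuple(map(float,p)))[0,0] for p in P])
    i=np.argmax(np.gradient(cv2.GaussianBlur(v.reshape(1,-1),(0,0),2)[0])); out.append(c+rr[i]*np.array([np.cos(a),np.sin(a)]))
print(circ(out,.03))
```

```text
[ 0.50009517 -0.03755348  0.26962083]
(array([ 0.59056456, -0.03798848,  0.03933303]), np.float64(0.00023869982097762116))
(array([ 0.59194719, -0.03738556,  0.02993284]), np.float64(0.000473679628097557))
```

Call:
arm_command(rows=[9.05,-0.2,0,0,0,0,110,9.05,-0.2,0,0,0,0,110,9.05,-0.2,3,0,0,0,110,9.05,-0.2,6,0,0,0,110,9.05,-0.2,7.8,0,0,0,110,9.05,-0.2,7.8,0,0,0,110,9.05,-0.2,7.8,0,0,0,110,9.05,-0.2,7.8,0,0,0,110])

```text
clock: 37.08
ee_pos: [0.5914, -0.034, 0.1929]
tool_rot: [[1.0, -0.0, 0.002], [-0.0, -1.0, 0.0], [0.002, -0.0, -1.0]]
ft_force: [0.7, 0.7, -3.1]
opening: 0.0578
grasp_force: 56.1
```

Call:
arm_command(rows=[-0.08,0.2,0,0,0,0,110,-0.08,0.2,0.5,0,0,0,110,-0.08,0.2,1.2,0,0,0,110,-0.08,0.2,2,0,0,0,110,-0.08,0.2,2.6,0,0,0,110,-0.08,0.2,3,0,0,0,110,-0.08,0.2,3.1,0,0,0,110,-0.08,0.2,3.1,0,0,0,110])

```text
clock: 38.08
ee_pos: [0.59, -0.036, 0.1609]
tool_rot: [[1.0, -0.0, 0.0], [-0.0, -1.0, -0.0], [0.0, 0.0, -1.0]]
ft_force: [0.2, -0.4, -3.0]
opening: 0.0574
grasp_force: 56.1
```

Released, then one alignment pinch over the whole stack in two directions, since there is ample time.

Call:
arm_command(rows=[0.05,0,0,0,0,0,110,0.05,0,0.1,0,0,0,110,0.05,0,0.1,0,0,0,30,0.05,0,0.1,0,0,0,20,0.05,0,1.5,0,0,0,20,0.05,0,2.8,0,0,0,20,0.05,0,2.8,0,0,0,60,0.05,0,2.8,0,0,0,100,0.05,0,2.8,0,0,0,100,0.05,0,2.8,0,0,0,100], squeeze=20)

```text
clock: 39.33
ee_pos: [0.5898, -0.036, 0.1323]
tool_rot: [[1.0, -0.0, -0.001], [-0.0, -1.0, -0.0], [-0.001, 0.0, -1.0]]
ft_force: [0.6, -0.4, -7.6]
opening: 0.0596
grasp_force: 23.3
```

Call:
arm_command(rows=[0,0,0,0,0,0,30,0,0,0,0,0,0,20,0.06,0,0,0,0,-1.57,20,0.06,0,0,0,0,-1.57,20,0.06,0,0,0,0,-1.57,20,0.06,0,0,0,0,-1.57,20,0.06,0,0,0,0,-1.57,20,0.06,0,0,0,0,-1.57,20,0.06,0,0,0,0,-1.57,20,0.06,0,0,0,0,-1.57,20,0.06,0,0,0,0,-1.57,20,0.06,0,0,0,0,-1.57,20,0.06,0,0,0,0,-1.57,20,0.06,0,0,0,0,-1.57,60,0.06,0,0,0,0,-1.57,100,0.06,0,0,0,0,-1.57,100,0.06,0,0,0,0,-1.57,100])

```text
clock: 41.45
ee_pos: [0.5912, -0.0358, 0.133]
tool_rot: [[0.001, 1.0, 0.001], [1.0, -0.001, 0.0], [0.0, 0.001, -1.0]]
ft_force: [-0.8, -0.1, 4.1]
opening: 0.0599
grasp_force: 21.6
```

Call:
arm_command(rows=[0,0,0,0,0,0,30,0,0,0,0,0,0,10,0,0,0,0,0,0,0,0,0,-5,0,0,0,0,0,0,-11,0,0,0,0,0,-9,-15,0,0,1.57,0,0,-9,-15,0,0,1.57,0,0,-9,-15,0,0,1.57,0,0,-9,-15,0,0,1.57,0,0,-9,-15,0,0,1.57,0,0,-9,-15,0,0,1.57,0,0,-9,-15,0,0,1.57,0,0,-9,-15,0,0,1.57,0,0,-9,-15,0,0,1.57,0,0,-9,-15,0,0,1.57,0,0,-9,-15,0,0,1.57,0])

```text
clock: 43.45
ee_pos: [0.5009, -0.0358, 0.2827]
tool_rot: [[1.0, 0.001, -0.0], [0.001, -1.0, 0.0], [-0.0, -0.0, -1.0]]
ft_force: [0.2, -0.2, -0.2]
opening: 0.0857
grasp_force: 0.0
```

Run:
```python
from h import *
s,im=rings(f='w12.png'); sd=snap('side')
u,v=proj('wrist',[.591,-.038,.14],s).astype(int); t=max(v-90,0)
a=cv2.resize(im[t:t+200,u-80:u+80],None,fx=2.5,fy=2.5,interpolation=cv2.INTER_CUBIC)
u2,v2=proj('side',[.591,-.036,.14]).astype(int)
b=cv2.resize(sd[v2-50:v2+50,u2-40:u2+40],(400,500),interpolation=cv2.INTER_CUBIC)
cv2.imwrite('pics/fin.png',np.hstack([a,b])[:,:,::-1]); print(t,u-80)
```

```text
[ 0.5009085  -0.03577614  0.28274497] [ 0.17546356 -0.23247031 -0.15181785] opening 0.08572398734993678
0 240
```

View pics/fin.png

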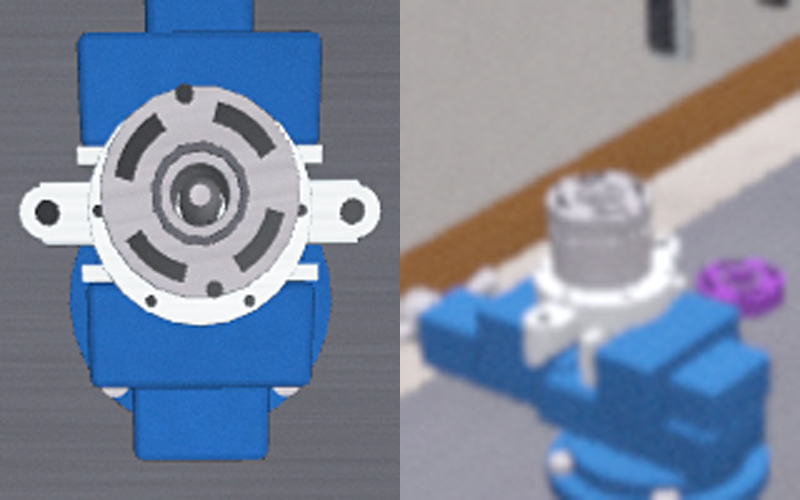

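The pressure plate lies flat at crop (200,190) with the shaft central in its hole. In the side view the stack is a straight cylinder with its rims in line. Handing in.

```bash
python3 -c "
from station import env
print(env.hand_in())"
```

```text
the job is handed in; nothing more can be done
None
```

I built the pump up in the order asked: thrust plate, rotor, cam ring, then pressure plate. In the last pictures the parts lie flat with their rims in line round the shaft. I handed the job in at about 43.6 s of the 104 s allowed and never touched the bystander parts; the hand-in gave no verdict.

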